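# Shut the spatter guard over the bearing

### The arm

A 6-joint arm with a two-finger parallel gripper is mounted at the origin on a cart in front of the work surface, level with it; the furniture and walls round the work are solid. World frame = base frame: x ahead of the robot, y to its left, z up, the work surface at z = 0. Lengths are in mm, angles in rad, forces in N, time in s.
With the tool pointing down it reaches from about 400 to 925 mm from the base axis. Payload 12.5 kg.
Tool frame: the origin (TCP) lies between the finger pads; the fingertips stand 11 mm ahead of it and the grasp point (between the pads) lies 8 mm behind it (env.tip_extent is the distance from the TCP to the fingertips, in mm); x points along the fingers, z is the direction in which the jaws open and shut, and the axes are right-handed (so a half turn about x gives the same grasp; the last joint's range is limited). The gripper opens to 95 mm and grips with 3 to 60 N. Pads are 20 mm wide; open, the fingers measure 119 mm over their backs; the gripper's body (75 mm by 180 mm) begins 59 mm behind the grasp point.
Start: joints at [-1.314, 0.491, 1.559, -0, 1.092, -0.106], TCP at [221.832, -584.325, 225.661] pointing down, gripper open.
Joint ranges: [-3.1, 3.1], [-0.84, 2.19], [0.05, 2.79], [-1.13, 4.28], [0.06, 2.93], [-2.69, 2.69]. Speed limits (rad/s): [2.22, 2.22, 2.79, 3.14, 3.14, 3.14].

### API

Orientations are given as [roll, pitch, yaw] about the fixed x, y, z axes, in that order (R = Rz(yaw) Ry(pitch) Rx(roll)).
In Python, from cell import status, imaging, env gives the robot as it stands. The module is installed in compiled form; this text tells all that it offers.
- The arm moves only by the tool apply_moves, never from a script. Its argument "increments" is a list of rows, each a list of 5 numbers: the closure, from 0 (fully open) to 1 (shut), then the shift along the tool's x, y, z in mm, then the turn about the tool's x in degrees. A call has 1 to 10 rows; each row shifts and turns the commanded pose from where the row before left it, along the tool's axes as they then stand; what a row does not reach is not made up. A row lasts 1/10 s, in which the tool goes at most 50 mm and 8.59 degrees, less where a joint would pass 70% of its speed; a pose out of reach is approached as far as the arm can. A call with a gripper value outside its range is refused whole. The fingers move at their own pace and stop on an object; the grip force is fixed at half the most. Time passes only in rows, so rows that do not move let the fingers close. It gives the time, the measured TCP pose, the force and the opening at its end, in the units of the state.
- status.state(): the state, without advancing time (a new reading comes with each control period).
- imaging.read_camera(name): name is "side" or "top" or "wrist"; returns a dict with "pixels" (420x560x3 uint8, red, green, blue), "fovy" (degrees; the focal length in pixels is half the picture's height over the tangent of half this angle, whatever the lens; pixels are square), "cx", "cy" (the principal point, pixels), "R" (3x3) and "t" (3): a world point X has camera coordinates R X + t. Camera axes: x right, y down, z forward; pixel columns grow to the right and rows downward; lengths in mm; the calibration is good to about 2 mm. A picture is of the moment at which its call begins. There is no depth.
- env.job_done(): hands the job in, once; it reports no verdict.
The state is a dict: "t": time; "joints": joint angles; "qvel": joint speeds; "tau": joint torques, N m; "eef_pos": TCP position; "tcp_rot": TCP orientation; "ft_force": force on the tool from outside, world axes, zero at the start; "moment": the same for the moment, N m; "opening": opening from 0.0 (shut) to 1.0 (fully open).
Only numpy, scipy, OpenCV 4.12 (cv2) and the standard library are available. Lean on these libraries where they do the work, as an engineer would, in place of code of your own. Each camera call takes 0.05 s, during which the arm holds its last target. There are 200 camera calls.

### The job

Welding is about to start: push the yellow spatter guard of the nest that holds the bearing over it, all the way shut until its catch clicks in, and let go. Leave the guard of the empty nest where it is, and leave the bearing lying in its nest.

Things in the scene. Friction and masses are not known exactly. Their poses are not given: they have to be found in the camera images.
- guard_a (a joint): travel (m) of the guard of the nest that holds the bearing: 0 fully open, 0.090 shut (firm stop), starts at 0 to 0.018. About 1.5 N of friction, 0.35 kg. A spring roller catch on the grey post (40 mm wide, 68 mm high with its brass roller) at the far end resists with about 6 N from 0.075 on, less towards 0.082; past 0.085 it clicks over, pulls the guard to the stop and holds it with about 6 N.
- guard_a_grip (a point): centre in plan, 100 mm above the table, of the upright black push grip on that guard's roof: a block 16 mm thick (along the slide), 60 wide, top at 121 mm, on a steel foot 30 x 70, top at 79 mm. Moves with the guard, a yellow hood 100 long, 99 wide, roof at 75 mm, on a fixed plate 220 x 110 mm. x axis: level direction in which it slides shut, within 15 degrees of away from the robot; z up.
- guard_b_grip (a point): the same point on the push grip of the second, identical yellow guard, at the empty nest to the left or right of the first (plate centres 0.24 to 0.37 m apart). That guard slides just as easily and must stay where it is.
- bearing_center (a point): centre of the steel ball bearing (ring 52 mm in diameter, 15 mm thick) lying flat on the black pad of its nest between four pins, 20 mm above the table. It lies 95 mm ahead (along the slide) of the grip of the fully open guard; the shut guard covers it.

How it is judged (in metres and radians):
At the end, for the whole second after the job is handed in: The guard over the bearing is shut, past its catch (within 4 mm of the stop); the guard of the empty nest and the bearing are within 15 mm of where they were (value of joint guard_a above 0.086 m and distance of each of guard_b_grip, bearing_center from where it was at the start of the episode below 0.015 m); the robot touches nothing.
It fails at once if the guard of the empty nest is moved by 15 mm or more (distance of guard_b_grip from where it was at the start of the episode above 0.015 m).
It fails at once if the bearing is moved by 15 mm or more (distance of bearing_center from where it was at the start of the episode above 0.015 m).
It also fails if it takes over 26 s, if anything falls off the work surface, if the arm or the gripper's body presses on something with over 40 N, if the wrist force passes 120 N, or if a joint passes its speed limit or range.

## Working session

There is one attempt and no reset: what is moved stays moved. The work goes in short steps, Python scripts to look and compute and a tool call to move; the robot and the scene stay as the last step left them, time stands still between calls to the robot, and variables do not carry over. Pictures are saved under pics/ and viewed, about 8 in all and at most 12, crops included, and the job is handed in when it is done.

Besides the shell and the picture viewer there is one more tool, called after "Emit:" by a JSON object that holds its "name" and its "arguments", one argument or row to a line. apply_moves: Moves the arm, as the interface text tells. Its arguments: {"type":"object","properties":{"increments":{"type":"array"}},"required":["increments"]}

```bash
mkdir -p pics; python3 - <<'E'
from cell import status, imaging, env
import cv2,pickle
d={}
for n in("side","top"):
    c=imaging.read_camera(n);d[n]=c
    cv2.imwrite(f"pics/{n}0.png",c["pixels"][:,:,::-1])
    print(n,c["fovy"],c["cx"],c["cy"],c["R"],c["t"])
pickle.dump(d,open("d0.pkl","wb"))
s=status.state();print(s,env.tip_extent)
E
```

```text
side 50.62025393033941 276.5322237213187 201.67029736790374 [[-0.99978483  0.01101294 -0.01757842]
 [ 0.0206632   0.4543386  -0.89058939]
 [-0.00182145 -0.890761   -0.45446841]] [493.86329332  79.37783194 888.13415689]
top 51.37133474477428 277.3234917957323 207.2842937998342 [[-0.01331396 -0.99987333  0.00872149]
 [-0.99958968  0.01308795 -0.02547886]
 [ 0.02536148 -0.00905714 -0.99963732]] [  5.188113   458.57361716 913.1613645 ]
{'t': 0.1, 'joints': array([-1.31359458e+00,  4.91498193e-01,  1.55937166e+00, -2.94750611e-05,
        1.09167184e+00, -1.05594325e-01]), 'qvel': array([-0.00089907, -0.00087761, -0.00163616, -0.00058879,  0.00168091,
       -0.00021723]), 'tau': array([ 3.17369915e-03, -6.13623333e+01, -2.58607292e+01,  6.94214297e-02,
        4.70095896e-02, -3.94659060e-05]), 'eef_pos': array([ 221.77581262, -584.12676258,  225.12664816]), 'tcp_rot': array([3.06353825, 1.56984692, 1.85555159]), 'ft_force': array([-0.25996088,  0.23738957, -0.03369703]), 'moment': array([ 0.03688292, -0.03116265,  0.03338909]), 'opening': 1.0028751231251578} 11.0
```

View pics/top0.png

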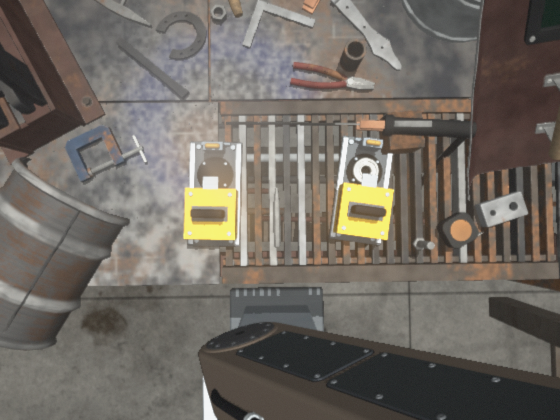

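View pics/side0.png

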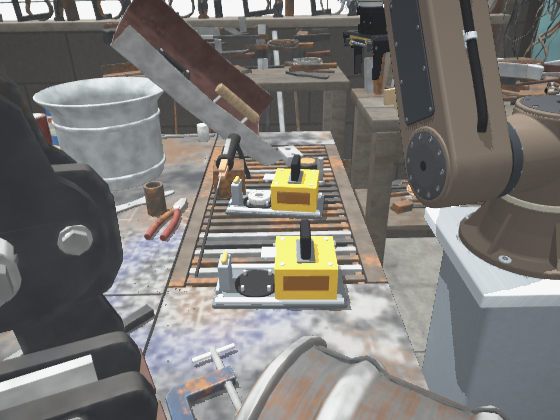

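The top view shows the bearing (white ring, about 367,170) in the right-hand nest, with its guard's grip at about (367,211). The empty nest's grip is at about (209,214). A black torch lies beyond and to the right of the right-hand post (370–470,127), and a tall brown panel stands at the upper right.

```bash
cat > h.py <<'E'
import numpy as np,cv2
def ray(c,uv,z):
    f=c["pixels"].shape[0]/2/np.tan(np.radians(c["fovy"]/2))
    d=c["R"].T@np.array([(uv[0]-c["cx"])/f,(uv[1]-c["cy"])/f,1]);o=-c["R"].T@c["t"]
    return o+d*(z-o[2])/d[2]
def proj(c,X):
    f=c["pixels"].shape[0]/2/np.tan(np.radians(c["fovy"]/2))
    p=c["R"]@np.array(X)+c["t"];return np.array([c["cx"],c["cy"]])+f*p[:2]/p[2]
E
python3 - <<'E'
import pickle;from h import *
d=pickle.load(open("d0.pkl","rb"));c=d["top"]
print("cam",-c["R"].T@c["t"])
hsv=cv2.cvtColor(c["pixels"],cv2.COLOR_RGB2HSV)
m=cv2.inRange(hsv,(22,150,120),(34,255,255))
m2=cv2.morphologyEx(m,cv2.MORPH_CLOSE,np.ones((5,5)))
for k in cv2.findContours(m2,cv2.RETR_EXTERNAL,2)[0]:
    if cv2.contourArea(k)<800: continue
    q=cv2.boxPoints(cv2.minAreaRect(k)); P=np.array([ray(c,p,75)[:2] for p in q])
    print("roof",q.round(1).tolist(),P.round(0).tolist(),"ctr",P.mean(0).round(1),"sides",[round(np.linalg.norm(P[i]-P[i-1])) for i in range(4)],"ang",[round(float(np.degrees(np.arctan2(*(P[i]-P[i-1])[::-1]))),1) for i in range(4)])
    x,y,w,h=cv2.boundingRect(k)
    g=np.zeros_like(m);cv2.drawContours(g,[k],-1,255,-1);g=cv2.erode(g,np.ones((9,9)))
    dk=cv2.inRange(hsv,(0,0,0),(180,255,75))&g
    for b in cv2.findContours(dk,cv2.RETR_EXTERNAL,2)[0]:
        if cv2.contourArea(b)<60: continue
        q=cv2.boxPoints(cv2.minAreaRect(b));P=np.array([ray(c,p,121)[:2] for p in q])
        print(" grip",q.round(1).tolist(),"ctr",P.mean(0).round(1),P.round(0).tolist())
print("bearing",ray(c,(367,170),27))
cv2.imwrite("pics/crop.png",cv2.resize(c["pixels"][100:260,300:480,::-1],None,fx=4,fy=3.7,interpolation=cv2.INTER_CUBIC))
E
```

```text
cam [435.29540516   7.45629657 924.46885852]
bearing [ 532.62869356 -186.81927668   27.        ]
```

View pics/crop.png

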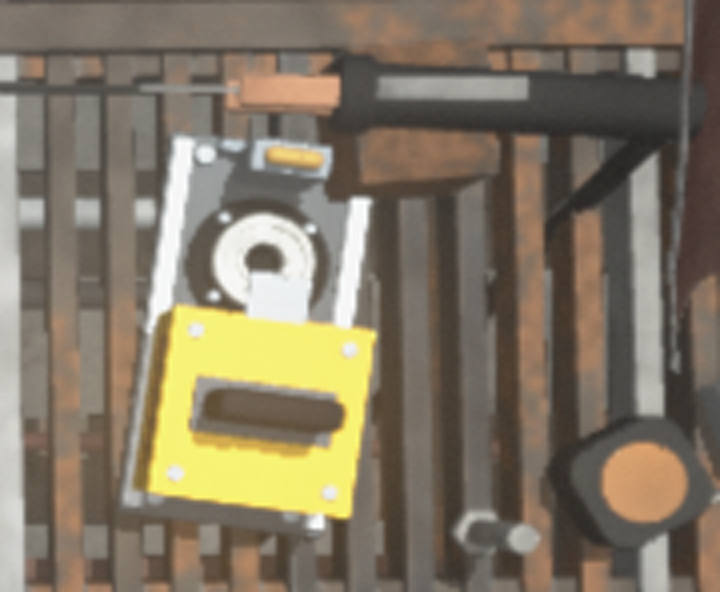

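The crop shows the bearing partly under the hood's front tab and the torch lying across just past the post's far side. The yellow mask found nothing, so I'll check the colours.

```bash
cat > meas.py <<'E'
from h import *
def meas(c):
    hsv=cv2.cvtColor(np.ascontiguousarray(c["pixels"]),cv2.COLOR_RGB2HSV)
    m=cv2.inRange(hsv,(24,150,120),(34,255,255))
    m=cv2.morphologyEx(m,cv2.MORPH_OPEN,np.ones((3,3)))
    for k in cv2.findContours(m,cv2.RETR_EXTERNAL,cv2.CHAIN_APPROX_SIMPLE)[0]:
        if cv2.contourArea(k)<800: continue
        q=cv2.boxPoints(cv2.minAreaRect(k)); P=np.array([ray(c,p,75)[:2] for p in q])
        e=[P[i]-P[i-1] for i in range(4)]
        print("roof",q.round(0).tolist(),"ctr",P.mean(0).round(1),"sides",[round(np.linalg.norm(v)) for v in e],"ang",[round(float(np.degrees(np.arctan2(v[1],v[0]))),1) for v in e])
        g=np.zeros_like(m);cv2.drawContours(g,[cv2.convexHull(k)],-1,255,-1);g=cv2.erode(g,np.ones((9,9)))
        dk=cv2.inRange(hsv,(0,0,0),(180,255,75))&g
        for b in cv2.findContours(dk,cv2.RETR_EXTERNAL,cv2.CHAIN_APPROX_SIMPLE)[0]:
            if cv2.contourArea(b)<60: continue
            q=cv2.boxPoints(cv2.minAreaRect(b));P=np.array([ray(c,p,121)[:2] for p in q])
            print(" grip",q.round(0).tolist(),"ctr",P.mean(0).round(1),P.round(0).tolist())
E
python3 - <<'E'
import pickle;from meas import *
d=pickle.load(open("d0.pkl","rb"));c=d["top"]
hsv=cv2.cvtColor(np.ascontiguousarray(c["pixels"]),cv2.COLOR_RGB2HSV)
print(hsv[190,365],hsv[211,367],hsv[208,350],hsv[235,209])
meas(c)
# torch: top-view tip cable/nozzle pixels -> heights via side view
s=d["side"]
for z in(20,60,100):
    for uv in((360,124),(383,124),(420,128)):
        X=ray(c,uv,z);print(z,uv,X.round(0),proj(s,X).round(0))
cv2.imwrite("pics/crop2.png",cv2.resize(s["pixels"][110:240,180:360,::-1],None,fx=4.4,fy=4.4,interpolation=cv2.INTER_CUBIC))
E
```

```text
[ 29 129 247] [ 16  72 106] [ 16  23 142] [ 29 131 247]
20 (360, 124) [ 630. -175.   20.] [217. 199.]
20 (383, 124) [ 629. -224.   20.] [220. 191.]
20 (420, 128) [ 620. -301.   20.] [226. 178.]
60 (360, 124) [ 621. -167.   60.] [219. 185.]
60 (383, 124) [ 621. -213.   60.] [222. 177.]
60 (420, 128) [ 612. -287.   60.] [228. 165.]
100 (360, 124) [ 613. -159.  100.] [221. 170.]
100 (383, 124) [ 612. -203.  100.] [224. 163.]
100 (420, 128) [ 604. -274.  100.] [230. 152.]
```

View pics/crop2.png

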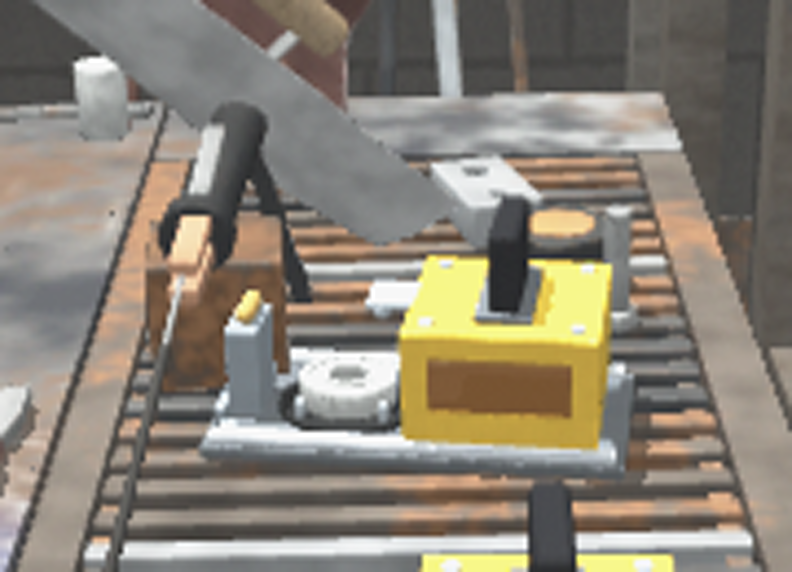

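The side view shows the torch nozzle at about (223,166), which puts it at z≈90, with the handle rising away to the right. The grey sheet's lower corner is at about (268,164). I'll fix the saturation threshold and place that corner.

```bash
sed -i 's/(24,150,120)/(25,90,120)/; s/(180,255,75)/(180,90,125)/' meas.py
python3 - <<'E'
import pickle;from meas import *
d=pickle.load(open("d0.pkl","rb"));c=d["top"];s=d["side"]
meas(c)
def tri(a,b):
    A=[];B=[]
    for cc,uv in((c,a),(s,b)):
        p0=ray(cc,uv,0);p1=ray(cc,uv,300);v=(p1-p0)/np.linalg.norm(p1-p0);M=np.eye(3)-np.outer(v,v);A.append(M);B.append(M@p0)
    X=np.linalg.lstsq(np.vstack(A),np.hstack(B),rcond=None)[0];return X.round(0),(proj(c,X)-a).round(1)
print("torch nozzle tip",tri((358,124.5),(222,170)))
print("torch handle front",tri((385,124),(224,164)))
print("sheet corner",tri((470,172),(267,165)))
print("bearing",ray(c,(300+265/4,100+258/3.7),28))
print("brass",tri((300+295/4,100+157/3.7),(180+248/4.4,110+303/4.4)))
E
```

```text
roof [[183.0, 238.0], [184.0, 188.0], [235.0, 189.0], [234.0, 240.0]] ctr [446.4 132.3] sides [99, 98, 99, 99] ang [87.5, -2.1, -92.4, 177.7]
 grip [[191.0, 218.0], [192.0, 208.0], [222.0, 211.0], [221.0, 220.0]] ctr [444.6 130.5] [[438.0, 158.0], [456.0, 157.0], [451.0, 103.0], [433.0, 104.0]]
roof [[337.0, 232.0], [344.0, 182.0], [394.0, 189.0], [387.0, 239.0]] ctr [ 447.6 -171.5] sides [98, 99, 99, 99] ang [81.4, -8.8, -98.6, 171.0]
 grip [[349.0, 215.0], [351.0, 203.0], [385.0, 208.0], [383.0, 220.0]] ctr [ 445.3 -164.7] [[439.0, -131.0], [461.0, -135.0], [451.0, -198.0], [429.0, -195.0]]
torch nozzle tip (array([ 611., -155.,  103.]), array([0. , 0.1]))
torch handle front (array([ 612., -208.,   95.]), array([0. , 0.3]))
sheet corner (array([ 522., -408.,    9.]), array([-0.1,  2.7]))
bearing [ 533.09800351 -185.0638774    28.        ]
brass (array([ 584., -193.,   63.]), array([-0. , -0.2]))
```

The measurements agree with the given sizes:
- **Roof:** 99×99 mm.
- **Slide direction:** about −8.8°.
- **Grip A:** near (447,−169).
- **Bearing:** 87 mm ahead of the grip, so the guard has travelled about 8 mm.
- **Brass roller:** measured at z=63.
- **Torch nozzle:** z≈100 at x=611.

Next I'll work out the move in tool axes.

```bash
cat > plan.py <<'E'
import sys,numpy as np
from scipy.spatial.transform import Rotation as Ro
from cell import status
def plan(target):
    s=status.state();R=Ro.from_euler("xyz",s["tcp_rot"]).as_matrix()
    a=lambda v:round(float(np.degrees(np.arctan2(v[1],v[0]))),1)
    print("t",round(s["t"],2),"pos",s["eef_pos"].round(1),"x",R[:,0].round(3),"y ang",a(R[:,1]),"z ang",a(R[:,2]),"F",s["ft_force"].round(1),"q",s["joints"].round(2))
    print("shift tool",(R.T@(np.array(target)-s["eef_pos"])).round(1))
if __name__=="__main__": plan([float(v) for v in sys.argv[1:4]])
E
python3 plan.py 400 -161 225
```

```text
t 0.1 pos [ 221.8 -584.1  225.1] x [-0.     0.001 -1.   ] y ang 20.8 z ang -69.2 F [-0.3  0.2 -0. ] q [-1.31  0.49  1.56 -0.    1.09 -0.11]
shift tool [   0.5  316.8 -332.3]
```

Emit:
{"name": "apply_moves", "arguments": {
  "increments": [
    [1,0,26,-28,0],
    [1,0,26,-28,0],
    [1,0,26,-28,0],
    [1,0,26,-28,0],
    [1,0,26,-28,0],
    [1,0,26,-28,0],
    [1,0,26,-28,0],
    [1,0,26,-28,0],
    [1,0,26,-28,0],
    [1,0,26,-28,0]
  ]
}}

```text
t: 1.1
eef_pos: [365.8, -228.8, 225.6]
tcp_rot: [-2.659, 1.571, 2.416]
ft_force: [0.7, -0.0, -0.3]
opening: 0.216
```

Emit:
{"name": "apply_moves", "arguments": {
  "increments": [
    [1,0,26,-26,0],
    [1,0,26,-26,0],
    [1,0,0,0,7.4],
    [1,0,0,0,7.4],
    [1,0,0,0,7.4],
    [1,0,0,0,7.4],
    [1,0,0,0,0],
    [1,0,0,0,0]
  ]
}}

```text
t: 1.9
eef_pos: [395.6, -163.1, 225.5]
tcp_rot: [-1.659, 1.571, 2.903]
ft_force: [0.1, 0.8, -1.7]
opening: 0.006
```

```bash
python3 plan.py 402 -162 101
python3 - <<'E'
from meas import *
from cell import imaging
for n in("side","top"):
    c=imaging.read_camera(n);cv2.imwrite(f"pics/{n}1.png",c["pixels"][:,:,::-1])
E
```

```text
t 1.9 pos [ 395.6 -163.1  225.5] x [-0.  0. -1.] y ang -8.6 z ang -98.6 F [ 0.1  0.8 -1.7] q [-0.55  0.21  2.01 -0.    0.92  1.18]
shift tool [124.5   6.2  -2.1]
```

View pics/side1.png

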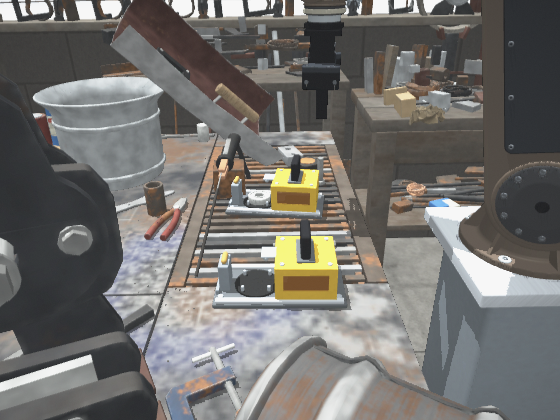

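The side view shows the closed fingers with tips at about (321,118), hanging behind grip A (296,168). The fingers are closed and the tool is aligned with the slide. I'll go down behind the grip.

Emit:
{"name": "apply_moves", "arguments": {
  "increments": [
    [1,25,1,0,0],
    [1,25,1,0,0],
    [1,25,1,0,0],
    [1,25,1,0,0],
    [1,14,1,0,0],
    [1,10,0,-2,0],
    [1,0,0,0,0],
    [1,0,0,0,0]
  ]
}}

```text
t: 2.8
eef_pos: [401.1, -162.0, 102.0]
tcp_rot: [1.004, 1.571, -0.72]
ft_force: [0.6, 0.4, -0.0]
opening: 0.005
```

```bash
python3 plan.py 427 -166 101
python3 - <<'E'
from meas import *
from cell import imaging
c=imaging.read_camera("side");cv2.imwrite("pics/side2.png",cv2.resize(c["pixels"][110:240,180:360,::-1],None,fx=4.4,fy=4.4))
E
```

```text
t 2.8 pos [ 401.1 -162.   102. ] x [ 0. -0. -1.] y ang -8.8 z ang -98.8 F [ 0.6  0.4 -0. ] q [-0.54  0.42  2.15 -0.    0.57  1.19]
shift tool [ 1.  26.2 -0. ]
```

View pics/side2.png

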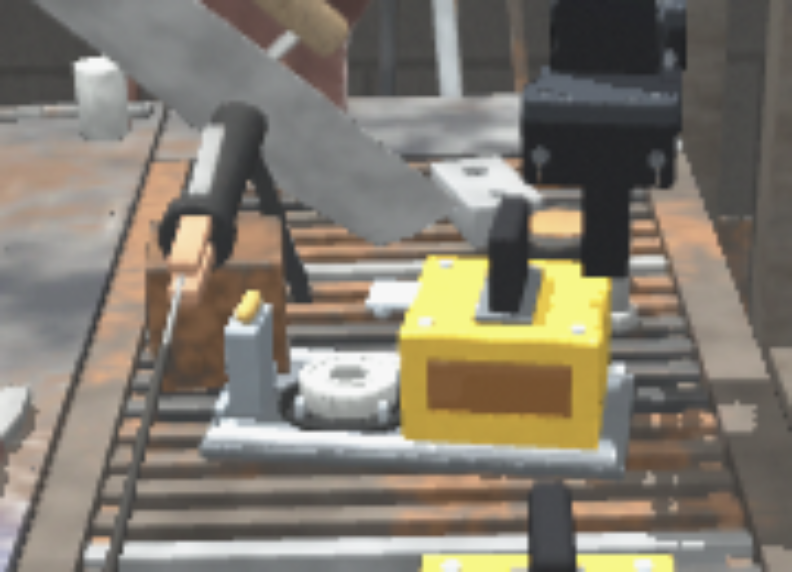

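The crop shows the fingers (tip about (605,275) in the crop) just above the roof and about 25 mm behind the grip. I'll push along +y of the tool.

Emit:
{"name": "apply_moves", "arguments": {
  "increments": [
    [1,0,8,0,0],
    [1,0,8,0,0],
    [1,0,4,0,0],
    [1,0,4,0,0],
    [1,0,4,0,0],
    [1,0,4,0,0],
    [1,0,4,0,0],
    [1,0,4,0,0],
    [1,0,0,0,0]
  ]
}}

```text
t: 3.75
eef_pos: [441.0, -168.3, 101.6]
tcp_rot: [1.181, 1.57, -0.543]
ft_force: [-0.8, -0.6, -0.8]
opening: 0.005
```

Emit:
{"name": "apply_moves", "arguments": {
  "increments": [
    [1,0,6,0,0],
    [1,0,6,0,0],
    [1,0,6,0,0],
    [1,0,6,0,0],
    [1,0,6,0,0],
    [1,0,6,0,0],
    [1,0,0,0,0]
  ]
}}

```text
t: 4.45
eef_pos: [477.1, -174.0, 101.7]
tcp_rot: [1.188, 1.569, -0.536]
ft_force: [0.1, -0.0, -0.2]
opening: 0.007
```

```bash
python3 plan.py 508 -179 101
python3 - <<'E'
from meas import *
from cell import imaging
c=imaging.read_camera("top");meas(c)
c=imaging.read_camera("side");cv2.imwrite("pics/side3.png",cv2.resize(c["pixels"][110:240,180:360,::-1],None,fx=4.4,fy=4.4))
E
```

```text
t 4.45 pos [ 477.1 -174.   101.7] x [ 0.001 -0.001 -1.   ] y ang -8.8 z ang -98.8 F [ 0.1 -0.  -0.2] q [-0.48  0.5   1.97 -0.    0.67  1.24]
shift tool [ 0.7 31.3  0.2]
roof [[183.0, 238.0], [184.0, 187.0], [236.0, 189.0], [234.0, 240.0]] ctr [446.4 132.3] sides [99, 98, 99, 98] ang [87.5, -2.2, -92.5, 177.6]
 grip [[197.0, 210.0], [215.0, 210.0], [215.0, 217.0], [197.0, 217.0]] ctr [446.  131.4] [[453.0, 148.0], [452.0, 115.0], [439.0, 115.0], [440.0, 148.0]]
```

View pics/side3.png

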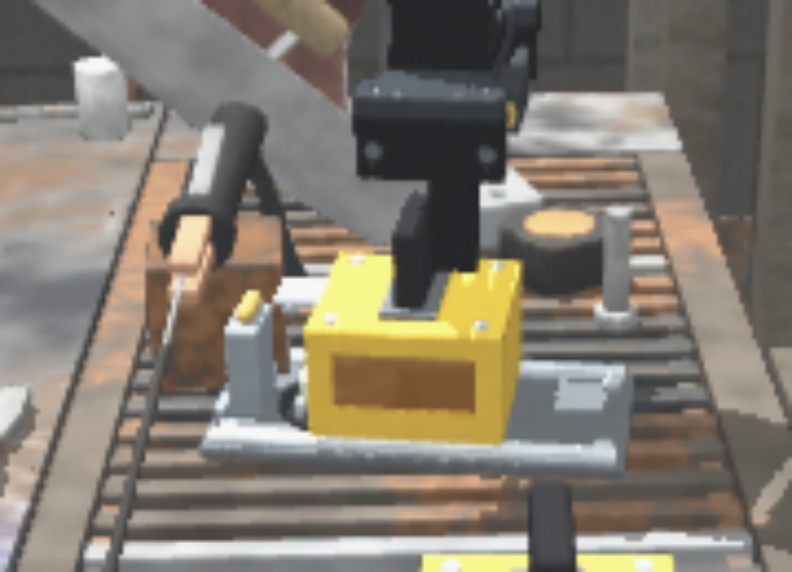

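The guard slides with the fingers (grip at crop (410,260)), the path is clear and guard B hasn't moved. I'll push on slowly into the catch.

Emit:
{"name": "apply_moves", "arguments": {
  "increments": [
    [1,0,4,0,0],
    [1,0,4,0,0],
    [1,0,4,0,0],
    [1,0,4,0,0],
    [1,0,3,0,0],
    [1,0,3,0,0],
    [1,0,0,0,0]
  ]
}}

```text
t: 5.25
eef_pos: [497.9, -177.0, 101.6]
tcp_rot: [-1.364, 1.571, -3.088]
ft_force: [-2.1, 1.4, 1.7]
opening: 0.007
```

Emit:
{"name": "apply_moves", "arguments": {
  "increments": [
    [1,0,2,0,0],
    [1,0,2,0,0],
    [1,0,0,0,0]
  ]
}}

```text
t: 5.55
eef_pos: [502.2, -177.8, 101.6]
tcp_rot: [1.314, 1.57, -0.41]
ft_force: [-1.0, 0.4, -0.6]
opening: 0.006
```

Emit:
{"name": "apply_moves", "arguments": {
  "increments": [
    [1,0,2,0,0],
    [1,0,2,0,0],
    [1,0,0,0,0]
  ]
}}

```text
t: 5.85
eef_pos: [506.3, -178.5, 101.7]
tcp_rot: [1.219, 1.57, -0.506]
ft_force: [-0.5, 0.2, -0.5]
opening: 0.008
```

Emit:
{"name": "apply_moves", "arguments": {
  "increments": [
    [1,0,2,0,0],
    [1,0,0,0,0]
  ]
}}

```text
t: 6.05
eef_pos: [508.0, -178.7, 101.7]
tcp_rot: [1.125, 1.57, -0.6]
ft_force: [0.1, -0.2, -0.5]
opening: 0.003
```

Emit:
{"name": "apply_moves", "arguments": {
  "increments": [
    [1,0,2,0,0],
    [1,0,0,0,0]
  ]
}}

```text
t: 6.25
eef_pos: [509.8, -178.9, 101.6]
tcp_rot: [-1.038, 1.571, -2.763]
ft_force: [0.1, 0.2, 0.5]
opening: 0.006
```

Emit:
{"name": "apply_moves", "arguments": {
  "increments": [
    [1,0,1,0,0],
    [1,0,0,0,0]
  ]
}}

```text
t: 6.45
eef_pos: [509.9, -178.9, 101.6]
tcp_rot: [-1.654, 1.569, 2.904]
ft_force: [-4.9, -0.5, 2.1]
opening: 0.007
```

```bash
python3 plan.py 508 -179 101
python3 - <<'E'
from meas import *
from cell import imaging
c=imaging.read_camera("side");cv2.imwrite("pics/side4.png",cv2.resize(c["pixels"][110:240,180:360,::-1],None,fx=4.4,fy=4.4))
E
```

```text
t 6.45 pos [ 509.9 -178.9  101.6] x [-0.002  0.    -1.   ] y ang -8.8 z ang -98.8 F [-4.9 -0.5  2.1] q [-0.46  0.54  1.89 -0.    0.72  1.27]
shift tool [ 0.6 -1.9  0.4]
```

View pics/side4.png

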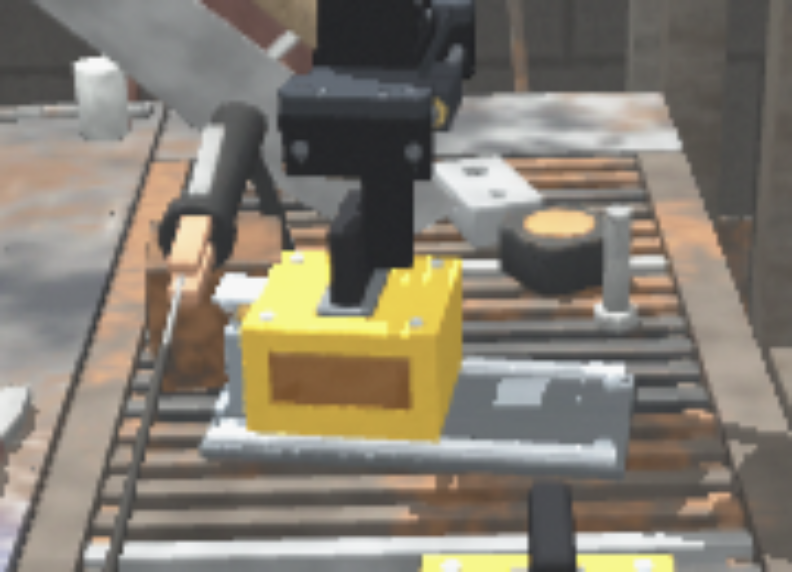

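The guard has reached the post. Force dropped to about 0 at 506–509.8 and then rose, which fits the catch clicking over and the fingers meeting the guard at its stop. I'll confirm with 2 mm more.

Emit:
{"name": "apply_moves", "arguments": {
  "increments": [
    [1,0,1,0,0],
    [1,0,0,0,0]
  ]
}}

```text
t: 6.7
eef_pos: [509.9, -178.9, 101.6]
tcp_rot: [-1.668, 1.567, 2.89]
ft_force: [-10.4, -0.8, 7.2]
opening: 0.002
```

Emit:
{"name": "apply_moves", "arguments": {
  "increments": [
    [1,0,1,0,0],
    [1,0,0,0,0]
  ]
}}

```text
t: 6.9
eef_pos: [510.0, -178.8, 101.6]
tcp_rot: [-1.678, 1.565, 2.881]
ft_force: [-15.9, -1.3, 10.8]
opening: 0.001
```

16 N with no movement is well above the catch plus friction (7.5 N), so this is the firm stop. I'll back off and lift clear.

Emit:
{"name": "apply_moves", "arguments": {
  "increments": [
    [1,0,-4,0,0],
    [1,0,-8,0,0],
    [1,0,-8,0,0],
    [1,-10,-5,0,0],
    [1,-25,-10,0,0],
    [1,-30,-20,0,0],
    [1,-30,-30,0,0],
    [1,-30,-30,0,0],
    [1,0,0,0,0],
    [1,0,0,0,0]
  ]
}}

```text
t: 7.9
eef_pos: [399.0, -161.9, 227.7]
tcp_rot: [1.196, 1.568, -0.53]
ft_force: [0.2, 0.6, -0.6]
opening: 0.007
```

```bash
python3 plan.py 400 -162 225
python3 - <<'E'
from meas import *
from cell import imaging
c=imaging.read_camera("top");meas(c);cv2.imwrite("pics/top5.png",c["pixels"][:,:,::-1])
c=imaging.read_camera("side");cv2.imwrite("pics/side5.png",cv2.resize(c["pixels"][110:240,180:360,::-1],None,fx=4.4,fy=4.4))
E
```

```text
t 7.9 pos [ 399.  -161.9  227.7] x [ 0.003 -0.002 -1.   ] y ang -8.8 z ang -98.8 F [ 0.2  0.6 -0.6] q [-0.54  0.21  2.01  0.    0.92  1.19]
shift tool [ 2.7  1.  -0. ]
roof [[183.0, 238.0], [184.0, 188.0], [235.0, 189.0], [234.0, 240.0]] ctr [446.4 132.3] sides [99, 98, 99, 99] ang [87.5, -2.1, -92.4, 177.7]
 grip [[193.0, 217.0], [193.0, 208.0], [221.0, 211.0], [221.0, 219.0]] ctr [445.2 129.3] [[440.0, 156.0], [455.0, 154.0], [451.0, 103.0], [435.0, 104.0]]
roof [[342.0, 192.0], [349.0, 141.0], [399.0, 148.0], [392.0, 198.0]] ctr [ 527.6 -183.3] sides [98, 99, 98, 99] ang [81.7, -8.6, -98.3, 171.3]
 grip [[355.0, 174.0], [356.0, 161.0], [390.0, 166.0], [389.0, 179.0]] ctr [ 522.1 -176.6] [[515.0, -143.0], [539.0, -147.0], [529.0, -210.0], [505.0, -206.0]]
```

View pics/side5.png

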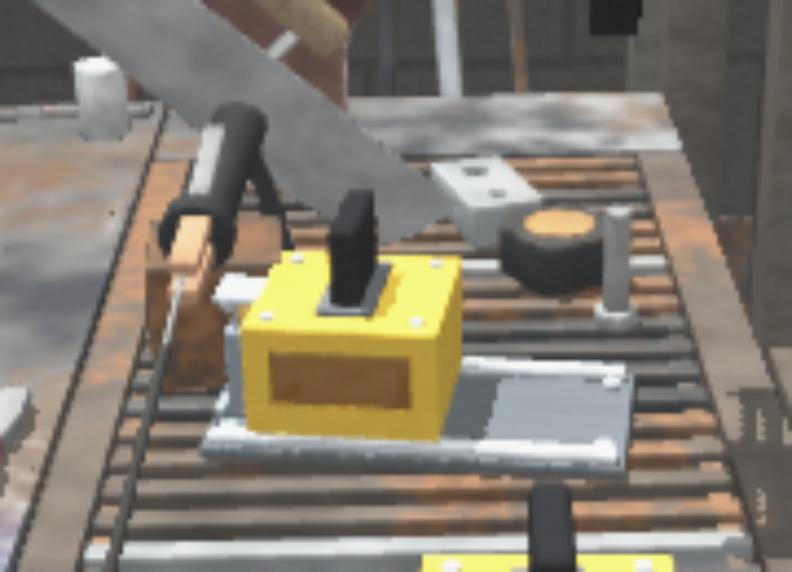

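The guard stayed at the post after release. Its roof moved 81 mm to (527.6,−183.3), and I predicted (528,−184) for shut. Guard B is unchanged and the arm is clear, so I'm handing in.

```bash
python3 -c "
from cell import env
print(env.job_done())"
```

```text
the job is handed in; nothing more can be done
None
```

The guard over the bearing is shut against its stop, and I let go and handed the job in at about 8 s. I pushed the grip from behind with closed fingers, then backed off and lifted clear.

- **Guard A:** its roof centre moved 81 mm to (527.6, −183.3), against a predicted shut position of about (528, −184). It stayed there after the arm let go.
- **Catch:** I inferred the click from the forces and did not see it directly. The push force dropped to about 0, then rose to 16 N with no further movement. That is well above what the catch and friction together could resist (about 7.5 N).
- **Guard B:** measured at (446.4, 132.3) before and after, so it did not move.
- **Bearing:** covered by the hood at the end, so I could not check its position by camera. The fingertips stayed about 90 mm above the table, so the robot never touched it.
- **Disagreement:** the rough colour outline of grip A read up to 7 mm away from the roof centre, because it merged with the steel foot. I relied on the roof measurement instead.

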